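# Mark a tube in the lot punch

### The job

Lay the loose capped tube on the two rods of the lot-mark punch, narrow end first, and slide it in until its tip rests against the end stop, then let go of it. Then press the punch's black plunger straight down until it bottoms on its stop, wherever that lies, bear on it there with about 17 N for a second to make the mark, and let it spring back up, leaving the tube seated. Never push on the punch with more than 22 N, and leave the gauge, the check weight and the label roll where they are.

Things in the scene. Friction and masses are not known exactly. Their poses are not given: they have to be found in the camera images.
- tube: capped tapered orange plastic tube, 98 mm long, 15 g, on the table at the left front, the only loose tube. Its long axis is its y axis: cap (20 mm diameter, 7 mm long) at y = -49 mm, narrow end (14 mm diameter) at y = +49 mm, about 17 mm thick midway. Origin midway along, at its underside as it first lies (the axis is 8 mm above it)
- tube_tip (a point): middle of the tube's narrow end face, on the tube's axis
- punch: lot-mark punch screwed to the table, right of the middle: grey base plate 165 x 70 x 8 mm, a block tower 50 x 50 mm with its top at z = 80 mm, in front of it a cradle of two level steel rods. Origin on the table under the face of the end stop; x points along the cradle into the tower, z up. The tower's mouth is at x = -30 mm, 30 mm wide, 63 mm high; the end stop is 30 mm inside
- cradle_front (a point): midway between the two cradle rods at their front ends, at the height of their tops (punch x = -128, y = 0, z = 37 mm). The rods run from here to the end stop; 4 mm thick, centres 9 mm apart, 13 mm over all, 27 mm clear above the base, so fingers can reach down on both sides; a 13 mm wide post carries them 8 mm behind this point
- end_stop (a point): point on the face of the end stop where the tube's tip comes to rest (punch x = 0, y = 0, z = 43 mm). A tube on the rods has its axis at z = 43 mm (narrow end) to 46 mm (cap end). Lower it in front of the mouth, then slide it in; seated it spans x = -98 to 0 mm. Grip it about 25 mm from its middle towards the cap to stay clear of tower and plunger
- plunger_top (a point): middle of the flat top of the plunger's black mushroom head (32 mm across, 10 mm thick, at x = -5 mm on the punch), 130 mm above the table when up; moves with the plunger. The round nut below it sets the stroke and is left alone
- plunger (a joint): how far the plunger is pressed down, m: 0 = up. Its spring pushes back with 2.5 N at the top and 0.2 N more per mm. The stop lies somewhere from 7 to 23 mm down, set anew each time, not visible from outside; from there the force rises steeply, 12 N per mm. A press counts at the stop under more than 13 N in all, still for 0.3 s
- gauge: flat white gauge with two round holes, 34 x 75 x 6 mm, on the table near the front middle; bystander; origin under its centre
- weight_0: small brass check weight, 22 mm across, 26 mm high, between gauge and punch; bystander; origin under its centre
- label_roll: white label roll standing flat, 68 mm across, 32 mm high, right of the punch; bystander; origin under its centre
Not all that is in view belongs to the job. Of the things shaped like the tube, the orange one is meant.

How it is judged:
By the outcome, as a careful person would: the job done as asked, in the order asked, and still so for the second after the job is handed in, with the robot touching nothing.
It also fails if it takes over 61 s, if anything falls off the work surface, if the arm or the gripper's body presses on something with over 40 N, if the wrist force passes 120 N, or if a joint passes its speed limit or range.

### The arm

A 6-joint arm with a two-finger parallel gripper is mounted at the origin on a cart in front of the work surface, level with it; the furniture and walls round the work are solid. World frame = base frame: x ahead of the robot, y to its left, z up, the work surface at z = 0. Lengths are in m, angles in degrees, forces in N, time in s.
With the tool pointing down it reaches from about 0.3 to 0.85 m from the base axis. Payload 5.4 kg.
Tool frame: the origin (TCP) lies at the very end of the fingers, on their centre line; the grasp point (between the pads) lies 19 mm behind it (bot.grip_point_offset is the distance from the TCP to the grasp point, in m); z points along the fingers, y is the direction in which the jaws open and shut (so a half turn about z gives the same grasp; the last joint's range is limited). The gripper opens to 85 mm and grips with 20 to 120 N. Pads are 22 mm wide; open, the fingers measure 114 mm over their backs; the gripper's body (76 mm by 85 mm) begins 54 mm behind the grasp point. The pads swing forward as they close: fully open they stand 13 mm farther back than shut.
Start: joints at [-87.153, 9.076, 91.501, -0, 79.423, -12.038], TCP at [0.148, -0.556, 0.231] pointing down, gripper open.
Joint ranges: [-166.64, 166.64], [-54.1, 131.32], [10.49, 154.53], [-73.88, 253.88], [9.74, 151.15], [-171.62, 171.62]. Speed limits (degrees/s): [147.25, 147.25, 180, 180, 180, 180].

### API

Orientations are given as a 3x3 rotation matrix whose columns are the frame's x, y, z axes.
In Python, from station import bot gives the robot as it stands. The module is installed in compiled form; this text tells all that it offers.
- The arm moves only by the shell command python3 -m crank 'ROWS'. ROWS is JSON, a list of rows, each an object of numbers: "grip": the closure, from -1 (fully open) to 1 (shut), so that 0 is half open; "dx", "dy", "dz": the shift along the tool's x, y, z in m; "turn": the turn about the tool's z in degrees. A call has 1 to 10 rows; each row shifts and turns the commanded pose from where the row before left it, along the tool's axes as they then stand; what a row does not reach is not made up. A row lasts 1/8 s, in which the tool goes at most 62.5 mm and 10.7 degrees, less where a joint would pass 70% of its speed; a pose out of reach is approached as far as the arm can. A call is refused whole if a number of a shift passes 0.0625 or a number of a turn 10.7, either way. A call with a gripper value outside its range is refused whole. The fingers move at their own pace and stop on an object; the grip force is fixed at half the most. Time passes only in rows, so rows that do not move let the fingers close. It gives the time, the measured TCP pose, the force and the opening at its end, in the units of the state.
- bot.observe(): the state, without advancing time (a new reading comes with each control period).
- bot.read_camera(name): name is "scene" or "top" or "wrist"; returns the picture (400x640x3 uint8, red, green, blue); there is no depth.
- bot.camera_params(name): a dict with "mtx" (3x3 intrinsics, pixels), "extrinsics" (4x4, takes a point from world to camera coordinates); the wrist camera has in their place "hand_eye" (4x4, takes a point from camera to tool coordinates, whose origin is the TCP and whose axes are the flange's). Camera axes: x right, y down, z forward; pixel columns grow to the right and rows downward; lengths in m; the calibration is good to about 2 mm. A picture is of the moment at which its call begins: read the wrist's pose just before it. camera_params takes no time and is no camera call.
- bot.job_done(): hands the job in, once; it reports no verdict.
The state is a dict: "time_s": time; "joint_positions": joint angles; "qd": joint speeds; "joint_efforts": joint torques, N m; "tcp_pos": TCP position; "tool_rot": TCP orientation; "ft_force": force on the tool from outside, world axes, zero at the start; "wrist_torque": the same for the moment, N m; "width": opening from 0.0 (shut) to 1.0 (fully open).
Only numpy, scipy, OpenCV 4.12 (cv2) and the standard library are available. Lean on these libraries where they do the work, as an engineer would, in place of code of your own. Each camera call takes 0.05 s, during which the arm holds its last target.

## Working session

There is one attempt and no reset: what is moved stays moved. The work goes in short steps, Python scripts to look and compute and a shell command to move; the robot and the scene stay as the last step left them, time stands still between calls to the robot, and variables do not carry over. Pictures are saved under pics/ and viewed, and the job is handed in when it is done.

```bash
mkdir -p pics
cat > h.py <<'E'
import numpy as np, cv2
from station import bot
def pic(n,f):
    im=bot.read_camera(n); cv2.imwrite('pics/'+f,im[:,:,::-1]); return im
def ray(n,uv,pose=None):
    p=bot.camera_params(n); d=np.linalg.inv(np.array(p['mtx']))@np.array([uv[0],uv[1],1.])
    if n=='wrist':
        T=np.eye(4);T[:3,:3]=pose['tool_rot'];T[:3,3]=pose['tcp_pos'];C=T@np.array(p['hand_eye'])
    else: C=np.linalg.inv(np.array(p['extrinsics']))
    return C[:3,3],C[:3,:3]@d
def onz(n,uv,z,pose=None):
    o,d=ray(n,uv,pose); return o+d*(z-o[2])/d[2]
E
python3 - <<'E'
from h import *
s=bot.observe(); print({k:np.round(v,3).tolist() for k,v in s.items()})
for n in('scene','top','wrist'):
    pic(n,n+'0.png')
    p=bot.camera_params(n)
    for k in p: print(n,k,np.round(p[k],3).tolist())
E
```

```text
{'time_s': 0.0, 'joint_positions': [-87.153, 9.112, 91.573, -0.002, 79.422, -12.039], 'qd': [-0.028, -0.053, -0.012, 0.058, -0.115, -0.018], 'joint_efforts': [-0.002, -39.6, -33.143, -0.0, 0.009, 0.0], 'tcp_pos': [0.148, -0.555, 0.23], 'tool_rot': [[0.966, 0.257, -0.0], [0.257, -0.966, 0.002], [0.0, -0.002, -1.0]], 'ft_force': [0.122, 0.47, 0.464], 'wrist_torque': [-0.006, -0.007, -0.013], 'width': 1.0}
scene mtx [[439.325, 0.0, 323.794], [0.0, 439.325, 201.329], [0.0, 0.0, 1.0]]
scene extrinsics [[1.0, -0.014, 0.005, -0.489], [-0.01, -0.879, -0.476, -0.047], [0.011, 0.476, -0.879, 1.858], [0.0, 0.0, 0.0, 1.0]]
top mtx [[462.666, 0.0, 322.442], [0.0, 462.666, 189.788], [0.0, 0.0, 1.0]]
top extrinsics [[-0.023, -1.0, 0.015, -0.112], [-0.998, 0.022, -0.065, 0.508], [0.065, -0.016, -0.998, 1.408], [0.0, 0.0, 0.0, 1.0]]
wrist mtx [[276.325, 0.0, 320.032], [0.0, 276.325, 199.489], [0.0, 0.0, 1.0]]
wrist hand_eye [[0.001, -0.957, -0.291, 0.074], [1.0, 0.001, -0.0, -0.0], [0.001, -0.291, 0.957, -0.143], [0.0, 0.0, 0.0, 1.0]]
```

View pics/top0.png

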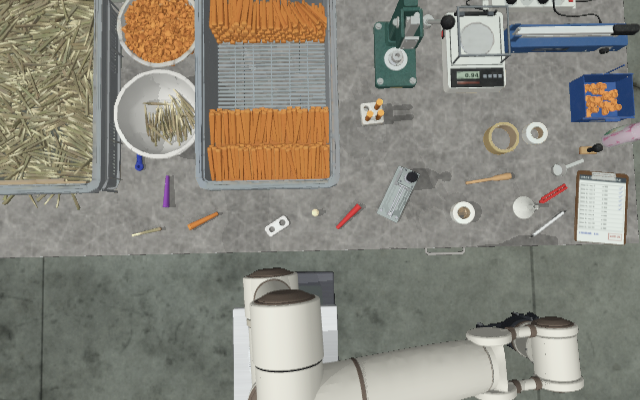

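View pics/scene0.png

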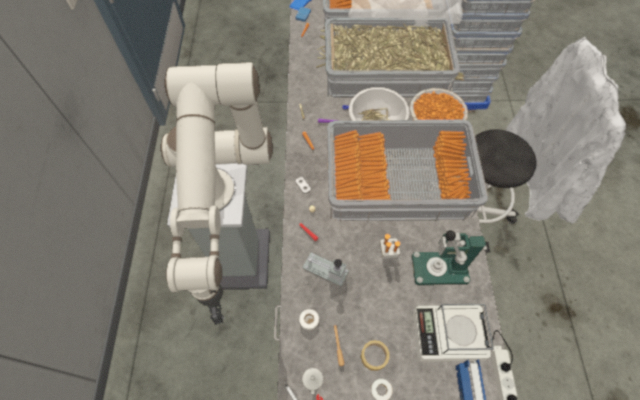

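The top view shows the orange tube at about (203,220), a red pen near (348,215), and the punch at (400,192) with its black plunger head near (412,177). I'll zoom in on these.

Run:
```python
from h import *
im=cv2.imread('pics/top0.png')
a=cv2.resize(im[195:245,170:250],None,fx=5,fy=5,interpolation=cv2.INTER_CUBIC)
b=cv2.resize(im[155:235,370:450],None,fx=5,fy=5,interpolation=cv2.INTER_CUBIC)
c=np.zeros((400,800,3),np.uint8);c[:250,:400]=a;c[:,400:]=b
cv2.imwrite('pics/crop1.png',c)
rgb=bot.read_camera('top')[:,:,::-1]
hsv=cv2.cvtColor(np.ascontiguousarray(rgb),cv2.COLOR_BGR2HSV)
m=cv2.inRange(hsv,(5,120,80),(22,255,255)); m[:195]=0;m[245:]=0;m[:,:170]=0;m[:,250:]=0
ys,xs=np.nonzero(m);P=np.c_[xs,ys].astype(np.float32)
r=cv2.minAreaRect(P);bx=cv2.boxPoints(r);print(len(P),r)
for q in bx: print(q,onz('top',q,0.008))
print('c',onz('top',r[0],0.008))
# blackhead
m=cv2.inRange(hsv,(0,0,0),(180,255,60)); 
n,l,st,ce=cv2.connectedComponentsWithStats(m[155:235,370:430])
for i in range(1,n):
  if st[i,4]>15: print(st[i],ce[i]+[370,155],onz('top',ce[i]+[370,155],.13))
```

```text
159 ((202.72679138183594, 220.51031494140625), (5.787473201751709, 32.18647384643555), 66.03751373291016)
[186.84534 224.40207] [0.40863827 0.29587299 0.008     ]
[216.25772 211.3299 ] [0.4467479  0.20551861 0.008     ]
[218.60825 216.61856] [0.43031901 0.1984335  0.008     ]
[189.19586 229.69073] [0.39227987 0.28874709 0.008     ]
c [0.41946736 0.24720394 0.008     ]
[37 17 11 10 81] [411.90123457 176.56790123] [ 0.53040684 -0.37681033  0.13      ]
```

View pics/crop1.png

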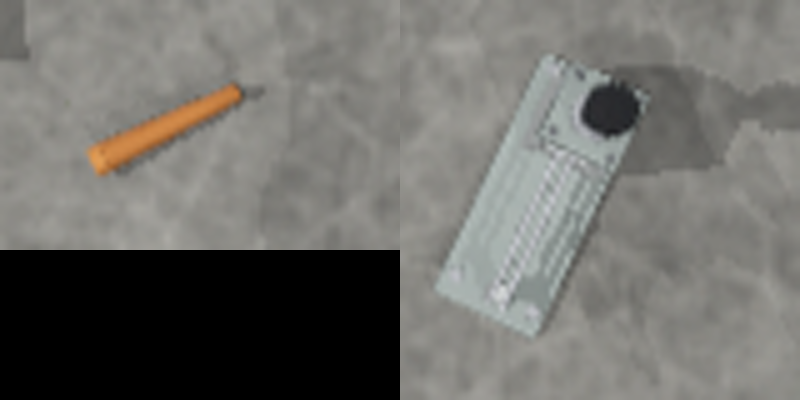

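```bash
python3 -m crank '[{"turn":-10.7},{"turn":-10.7},{"turn":-10.7},{"turn":-10.7},{"turn":-10.7},{"turn":-10.7},{"turn":-10.7},{"turn":-10.7},{"turn":-10.7},{"turn":-1.7}]'
cat >> h.py <<'E'
def to(x,y,z=None,yaw=None):
    s=bot.observe();R=np.array(s['tool_rot']);p=np.array(s['tcp_pos'])
    d=R.T@(np.array([x,y,p[2] if z is None else z])-p)
    print('t',s['time_s'],'tcp',np.round(p,4),'yaw',round(np.degrees(np.arctan2(R[1,0],R[0,0])),2),'q',np.round(s['joint_positions'],1),'F',np.round(s['ft_force'],2),'w',round(s['width'],3))
    print('tool d',np.round(d,4))
E
python3 -c "
from h import *
to(.40,-.30); to(.41,.27)"
```

```text
t 0.2 tcp [ 0.1477 -0.5553  0.2307] yaw 14.89 q [-87.2   9.1  91.5  -0.   79.4 -12. ] F [ 1.4   0.62 -0.04] w 0.999
tool d [ 3.094e-01 -1.819e-01  3.000e-04]
t 0.2 tcp [ 0.1477 -0.5553  0.2307] yaw 14.89 q [-87.2   9.1  91.5  -0.   79.4 -12. ] F [ 1.4   0.62 -0.04] w 0.999
tool d [ 0.4655 -0.7302  0.001 ]schema error: expected keys grip, dx, dy, dz, turn
```

```bash
python3 -m crank '[{"grip":-1,"dx":0,"dy":0,"dz":0,"turn":-10.7},{"grip":-1,"dx":0,"dy":0,"dz":0,"turn":-10.7},{"grip":-1,"dx":0,"dy":0,"dz":0,"turn":-10.7},{"grip":-1,"dx":0,"dy":0,"dz":0,"turn":-10.7},{"grip":-1,"dx":0,"dy":0,"dz":0,"turn":-10.7},{"grip":-1,"dx":0,"dy":0,"dz":0,"turn":-10.7},{"grip":-1,"dx":0,"dy":0,"dz":0,"turn":-10.7},{"grip":-1,"dx":0,"dy":0,"dz":0,"turn":-10.7},{"grip":-1,"dx":0,"dy":0,"dz":0,"turn":-10.7},{"grip":-1,"dx":0,"dy":0,"dz":0,"turn":-1.7}]'
python3 -c "
from h import *
to(.40,-.30); to(.41,.27)"
```

```text
time_s: 1.45
tcp_pos: [0.1477, -0.5555, 0.231]
tool_rot: [[-0.389, 0.921, -0.0], [0.921, 0.389, 0.0], [0.0, 0.0, -1.0]]
ft_force: [0.9, 0.1, -0.9]
width: 1.002
t 1.45 tcp [ 0.1477 -0.5555  0.231 ] yaw 112.86 q [ -87.2    9.1   91.5    0.    79.4 -110. ] F [ 0.94  0.08 -0.89] w 1.002
tool d [1.374e-01 3.318e-01 1.000e-04]
t 1.45 tcp [ 0.1477 -0.5555  0.231 ] yaw 112.86 q [ -87.2    9.1   91.5    0.    79.4 -110. ] F [ 0.94  0.08 -0.89] w 1.002
tool d [6.588e-01 5.625e-01 4.000e-04]
```

```bash
python3 -m crank '[{"grip":-1,"dx":0.023,"dy":0.055,"dz":0,"turn":0},{"grip":-1,"dx":0.023,"dy":0.055,"dz":0,"turn":0},{"grip":-1,"dx":0.023,"dy":0.055,"dz":0,"turn":0},{"grip":-1,"dx":0.023,"dy":0.055,"dz":0,"turn":0},{"grip":-1,"dx":0.023,"dy":0.055,"dz":0,"turn":0},{"grip":-1,"dx":0.023,"dy":0.055,"dz":0,"turn":0},{"grip":-1,"dx":0,"dy":0,"dz":0,"turn":0}]'
python3 -c "
from h import *
import json
s=bot.observe();pic('wrist','w1.png');json.dump({k:np.array(s[k]).tolist() for k in('tcp_pos','tool_rot')},open('w1.json','w'))
to(.41,.27)"
```

```text
time_s: 2.33
tcp_pos: [0.4001, -0.2973, 0.2313]
tool_rot: [[-0.392, 0.92, 0.0], [0.92, 0.392, 0.001], [0.0, 0.001, -1.0]]
ft_force: [0.9, -0.6, -0.2]
width: 1.001
t 2.375 tcp [ 0.3989 -0.299   0.2312] yaw 112.98 q [-50.8  -2.4 103.5  -0.   78.9 -73.7] F [ 1.27 -1.   -0.08] w 0.999
tool d [ 5.195e-01  2.324e-01 -1.000e-04]
```

View pics/w1.png

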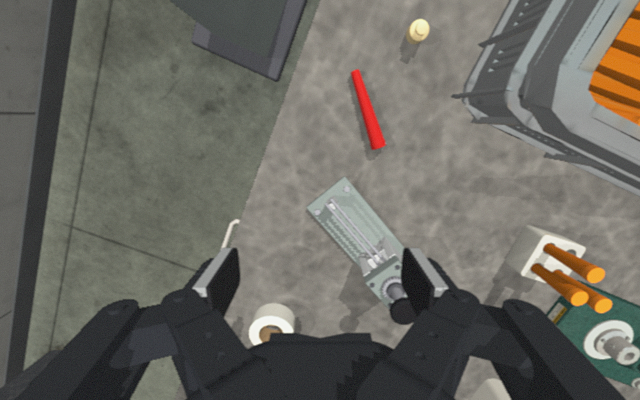

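The wrist view shows the whole cradle, with rods from about (332,202) to (378,260). The plunger head is at (402,310), and the tower is partly behind a finger. The red object is a different tube shape. I'll zoom in for the rods.

Run:
```python
import cv2
im=cv2.imread('pics/w1.png')
cv2.imwrite('pics/w1c.png',cv2.resize(im[170:330,295:425],None,fx=3.7,fy=3.7,interpolation=cv2.INTER_CUBIC))
```

```text
(no output)
```

View pics/w1c.png

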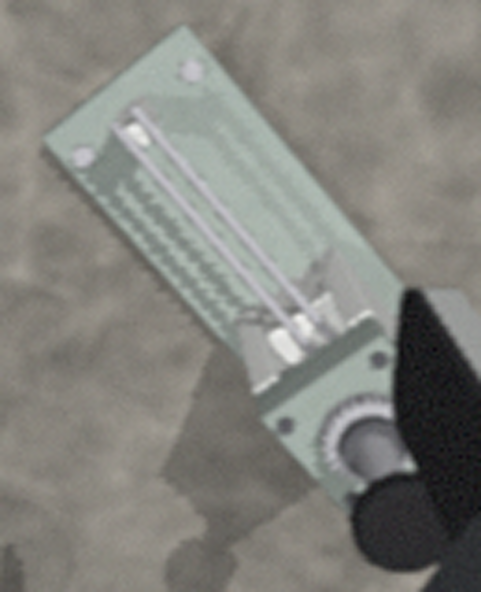

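```bash
python3 -m crank '[{"grip":-1,"dx":0.052,"dy":0.023,"dz":0,"turn":0},{"grip":-1,"dx":0.052,"dy":0.023,"dz":0,"turn":0},{"grip":-1,"dx":0.052,"dy":0.023,"dz":0,"turn":0},{"grip":-1,"dx":0.052,"dy":0.023,"dz":0,"turn":0},{"grip":-1,"dx":0.052,"dy":0.023,"dz":0,"turn":0},{"grip":-1,"dx":0.052,"dy":0.023,"dz":0,"turn":0},{"grip":-1,"dx":0.052,"dy":0.023,"dz":0,"turn":0},{"grip":-1,"dx":0.052,"dy":0.023,"dz":0.01,"turn":0},{"grip":-1,"dx":0.052,"dy":0.023,"dz":0.02,"turn":0},{"grip":-1,"dx":0.052,"dy":0.023,"dz":0.02,"turn":0}]'
python3 -m crank '[{"grip":-1,"dx":0,"dy":0,"dz":0,"turn":0}]'
python3 - <<'E'
from h import *
import json
s=bot.observe();im=pic('wrist','w2.png');json.dump({k:np.array(s[k]).tolist() for k in('tcp_pos','tool_rot')},open('w2.json','w'))
to(.41,.27)
E
```

```text
time_s: 3.62
tcp_pos: [0.4087, 0.2689, 0.1811]
tool_rot: [[-0.385, 0.923, 0.002], [0.923, 0.385, -0.0], [-0.001, 0.001, -1.0]]
ft_force: [1.3, -0.3, -0.3]
width: 1.001
time_s: 3.75
tcp_pos: [0.4066, 0.2695, 0.179]
tool_rot: [[-0.39, 0.921, -0.004], [0.921, 0.39, -0.001], [0.0, -0.004, -1.0]]
ft_force: [-0.6, 0.1, 0.4]
width: 0.999
t 3.8 tcp [0.4075 0.2681 0.1801] yaw 112.89 q [ 19.1  -1.3 108.4  -0.   73.1  -3.7] F [-0.02 -0.17  0.15] w 0.997
tool d [ 0.0008  0.0031 -0.    ]
```

View pics/w2.png

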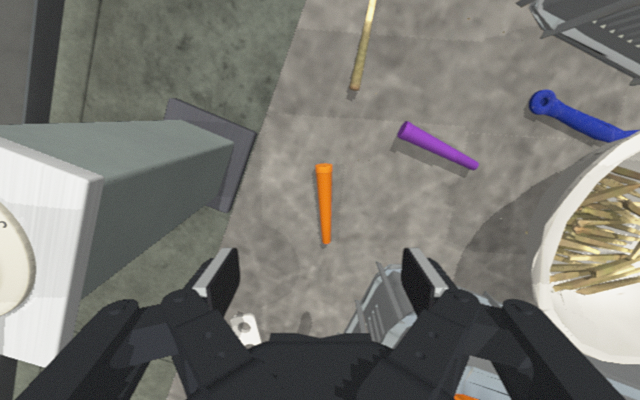

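The orange tube runs from its cap at (324,167) to its narrow end at (326,244). The purple tube is well clear. Next I'll measure the tube from this view, and the punch from w1 and the top view.

```bash
cat > m.py <<'E'
from h import *
import json
L=lambda f:json.load(open(f))
p2=L('w2.json'); im=cv2.imread('pics/w2.png');hsv=cv2.cvtColor(im,cv2.COLOR_BGR2HSV)
m=cv2.inRange(hsv,(5,120,80),(22,255,255));m[:150]=0;m[260:]=0;m[:,:300]=0;m[:,350:]=0
ys,xs=np.nonzero(m);W=np.array([onz('wrist',q,0.010,p2)[:2] for q in np.c_[xs,ys]])
r=cv2.minAreaRect(W.astype(np.float32)*1000);print('tube wrist',r)
v=np.linalg.svd(W-W.mean(0))[2][0];v*=-np.sign(v[1]);t=(W-W.mean(0))@v
mid=W.mean(0)+v*(t.min()+t.max())/2;print('mid',mid,'len',np.ptp(t),'dir',np.degrees(np.arctan2(v[1],v[0])),'grip',mid-.025*v)
p1=L('w1.json')
c=lambda x,y:(295+x/3.7-.36,170+y/3.7-.36)
a=onz('wrist',c(128,112),.037,p1);b=onz('wrist',c(312,325),.037,p1)
print('front',a,'far rods',b,np.degrees(np.arctan2(*(b-a)[1::-1])))
for n,q in dict(FL=(45,145),FR=(184,25),BR=(408,292)).items(): print(n,onz('wrist',c(*q),.008,p1))
A=onz('wrist',c(45,145),.008,p1);B=onz('wrist',c(184,25),.008,p1);print(np.linalg.norm(A-B))
t=lambda x,y:(370+(x-400)/5-.4,155+y/5-.4)
a=onz('top',t(500,295),.037);b=onz('top',t(560,160),.037);print('top front',a,b,np.degrees(np.arctan2(*(b-a)[1::-1])))
for q in [(437,292),(537,335),(547,53)]: print(onz('top',t(*q),.008))
h=onz('wrist',c(398,520),.13,p1);print('head',h, onz('top',(411.9,176.57),.13))
E
python3 m.py
```

```text
tube wrist ((419.9830017089844, 246.00198364257812), (18.269428253173828, 99.62432861328125), 23.67569351196289)
mid [0.42152751 0.24668155] len 0.09980068811243564 dir -64.69478965377411 grip [0.41084151 0.26928264]
front [ 0.42228841 -0.31882602  0.037     ] far rods [ 0.51752041 -0.36732683  0.037     ] -26.989336749021387
FL [ 0.40311799 -0.35082651  0.008     ]
FR [ 0.43219532 -0.28814563  0.008     ]
BR [ 0.55855726 -0.35129187  0.008     ]
0.06909691373565345
top front [ 0.42745478 -0.324647    0.037     ] [ 0.50874341 -0.36391446  0.037     ] -25.783426815711454
[ 0.43048345 -0.29027169  0.008     ]
[ 0.40253044 -0.35143271  0.008     ]
[ 0.57777286 -0.36350604  0.008     ]
head [ 0.5272923  -0.37490844  0.13      ] [ 0.53040092 -0.37680659  0.13      ]
```

```bash
python3 -m crank '[{"grip":-1,"dx":0.0,"dy":0.003,"dz":0.05,"turn":-1.6},{"grip":-1,"dx":0,"dy":0,"dz":0.05,"turn":0},{"grip":-1,"dx":0,"dy":0,"dz":0.04,"turn":0},{"grip":-1,"dx":0,"dy":0,"dz":0.02,"turn":0},{"grip":-1,"dx":0,"dy":0,"dz":0.01,"turn":0},{"grip":-1,"dx":0,"dy":0,"dz":0.003,"turn":0},{"grip":-1,"dx":0,"dy":0,"dz":0,"turn":0}]'
python3 - <<'E'
from h import *
import json
s=bot.observe();im=pic('wrist','w3.png');json.dump({k:np.array(s[k]).tolist() for k in('tcp_pos','tool_rot')},open('w3.json','w'))
to(.411,.269)
E
```

```text
time_s: 4.68
tcp_pos: [0.4115, 0.2693, 0.0093]
tool_rot: [[-0.414, 0.91, 0.002], [0.91, 0.414, 0.001], [-0.0, 0.002, -1.0]]
ft_force: [1.0, 0.5, -0.0]
width: 1.0
t 4.725 tcp [0.4116 0.2695 0.0094] yaw 114.45 q [ 19.1  14.5 113.5  -0.   52.   -5.3] F [ 0.09 -0.77 -0.02] w 1.002
tool d [-0.0002 -0.0007 -0.    ]
```

View pics/w3.png

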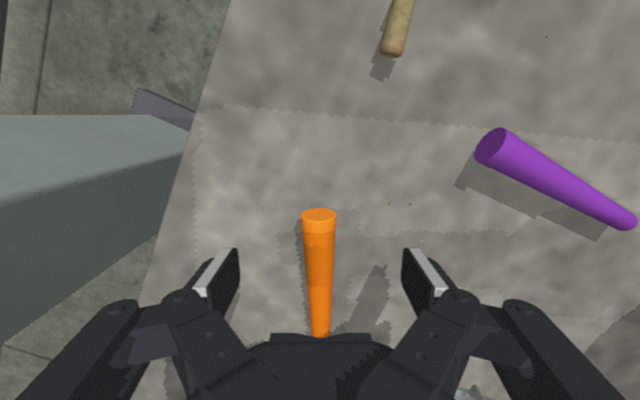

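The tube is centred between the open fingers and aligned (column about 320). I'll lower and close.

```bash
python3 -m crank '[{"grip":-1,"dx":0.0,"dy":0,"dz":0.005,"turn":0},{"grip":0,"dx":0,"dy":0,"dz":0,"turn":0},{"grip":0.3,"dx":0,"dy":0,"dz":0,"turn":0},{"grip":0.3,"dx":0,"dy":0,"dz":0,"turn":0}]'
python3 -m crank '[{"grip":1,"dx":0.0,"dy":0,"dz":0,"turn":0},{"grip":1,"dx":0,"dy":0,"dz":0,"turn":0},{"grip":1,"dx":0,"dy":0,"dz":0,"turn":0}]'
python3 - <<'E'
from h import *
im=pic('wrist','w4.png')
to(.411,.269)
E
```

```text
time_s: 5.22
tcp_pos: [0.4105, 0.2695, 0.0034]
tool_rot: [[-0.415, 0.91, 0.0], [0.91, 0.415, 0.0], [-0.0, 0.0, -1.0]]
ft_force: [-0.1, 0.2, 0.7]
width: 0.375
time_s: 5.6
tcp_pos: [0.4109, 0.2697, 0.0037]
tool_rot: [[-0.414, 0.91, 0.001], [0.91, 0.414, 0.0], [0.0, 0.001, -1.0]]
ft_force: [1.0, 0.5, 4.2]
width: 0.199
t 5.65 tcp [0.4109 0.2696 0.0037] yaw 114.49 q [ 19.2  15.1 113.5   0.   51.3  -5.3] F [0.14 0.15 4.72] w 0.198
tool d [-0.0006 -0.0002 -0.    ]
```

View pics/w4.png

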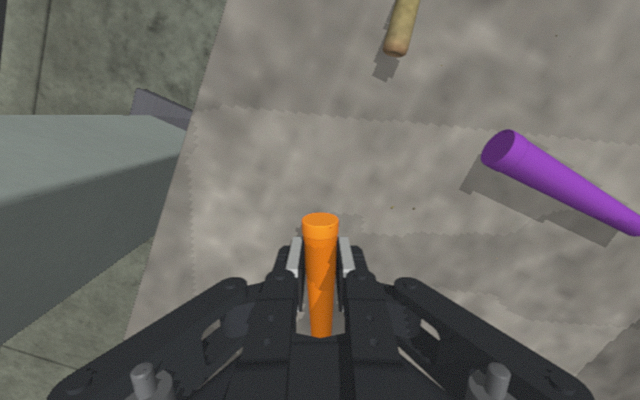

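Gripped: the opening is about 17 mm and the tube is straight. Lift, turn and carry it to a viewpoint over the punch.

```bash
python3 -m crank '[{"grip":1,"dx":0,"dy":0,"dz":-0.02,"turn":0},{"grip":1,"dx":0,"dy":0,"dz":-0.05,"turn":-9.5},{"grip":1,"dx":0,"dy":0,"dz":-0.05,"turn":-10},{"grip":1,"dx":0,"dy":0,"dz":-0.05,"turn":-10},{"grip":1,"dx":0,"dy":0,"dz":-0.05,"turn":-10},{"grip":1,"dx":0,"dy":0,"dz":0,"turn":0}]'
python3 -c "
from h import *
to(.531,-.318,.23)"
```

```text
time_s: 6.4
tcp_pos: [0.4129, 0.2703, 0.2278]
tool_rot: [[-0.899, 0.438, 0.008], [0.438, 0.899, 0.003], [-0.006, 0.006, -1.0]]
ft_force: [-0.1, 0.2, -0.3]
width: 0.192
t 6.4 tcp [0.4129 0.2703 0.2278] yaw 154.02 q [ 19.2  -3.5 104.9  -0.   78.  -44.9] F [-0.12  0.24 -0.25] w 0.192
tool d [-0.3639 -0.4771 -0.0029]
```

```bash
python3 -m crank '[{"grip":1,"dx":-0.0365,"dy":-0.0477,"dz":0,"turn":0},{"grip":1,"dx":-0.0365,"dy":-0.0477,"dz":0,"turn":0},{"grip":1,"dx":-0.0365,"dy":-0.0477,"dz":0,"turn":0},{"grip":1,"dx":-0.0365,"dy":-0.0477,"dz":0,"turn":0},{"grip":1,"dx":-0.0365,"dy":-0.0477,"dz":0,"turn":0},{"grip":1,"dx":-0.0365,"dy":-0.0477,"dz":0,"turn":0},{"grip":1,"dx":-0.0365,"dy":-0.0477,"dz":0,"turn":0},{"grip":1,"dx":-0.0365,"dy":-0.0477,"dz":0,"turn":0},{"grip":1,"dx":-0.0365,"dy":-0.0477,"dz":0,"turn":0},{"grip":1,"dx":-0.0365,"dy":-0.0477,"dz":0,"turn":0}]'
python3 -m crank '[{"grip":1,"dx":0,"dy":0,"dz":0,"turn":0},{"grip":1,"dx":0,"dy":0,"dz":0,"turn":0}]'
python3 - <<'E'
from h import *
import json
s=bot.observe();im=pic('wrist','w5.png');json.dump({k:np.array(s[k]).tolist() for k in('tcp_pos','tool_rot')},open('w5.json','w'))
to(.531,-.318)
E
```

```text
time_s: 7.65
tcp_pos: [0.5287, -0.3207, 0.2212]
tool_rot: [[-0.898, 0.44, -0.002], [0.44, 0.898, 0.002], [0.003, 0.001, -1.0]]
ft_force: [0.9, 0.3, 0.4]
width: 0.196
time_s: 7.9
tcp_pos: [0.5286, -0.3184, 0.2215]
tool_rot: [[-0.898, 0.439, -0.002], [0.439, 0.898, 0.003], [0.003, 0.001, -1.0]]
ft_force: [0.1, -0.2, -0.4]
width: 0.199
t 7.95 tcp [ 0.5289 -0.3179  0.2221] yaw 154.0 q [ -42.2   15.7   84.8    0.    79.6 -106.2] F [ 0.22  0.44 -0.33] w 0.195
tool d [-0.0019  0.0009 -0.    ]
```

View pics/w5.png

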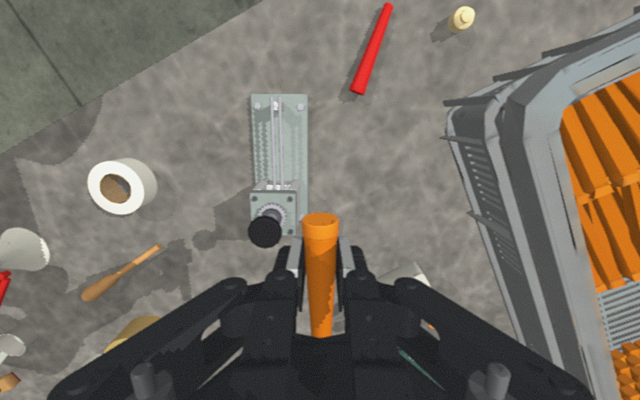

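The punch is fully visible: the plate spans (252..307, 95..~240), with the rods at columns 273–284 and the plunger head at (265,231). Zooming in.

Run:
```python
import cv2
im=cv2.imread('pics/w5.png')
cv2.imwrite('pics/w5c.png',cv2.resize(im[88:250,235:320],None,fx=3.7,fy=3.7,interpolation=cv2.INTER_CUBIC))
```

```text
(no output)
```

View pics/w5c.png

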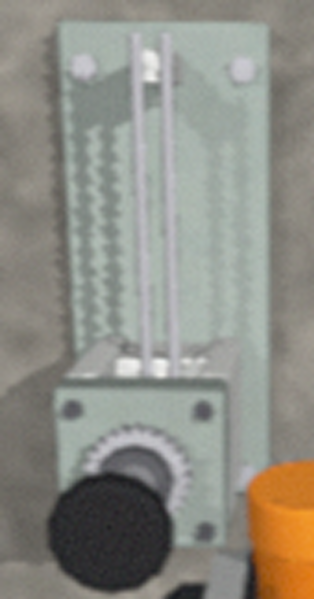

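```bash
cat > m2.py <<'E'
from h import *
import json
p=json.load(open('w5.json'))
c=lambda x,y:(235+x/3.7-.36,88+y/3.7-.36)
f=lambda x,y,z:onz('wrist',c(x,y),z,p)[:2]
ang=lambda d:np.degrees(np.arctan2(d[1],d[0]))
a=f(152,34,.037);b=f(162,370,.037);print('front',a,b,ang(b-a))
A=f(58,24,.008);B=f(270,24,.008);C=f(268,488,.008);print('plate',A,B,C,np.linalg.norm(A-B),ang(B-A)-90,ang(C-B))
T=[f(*q,.08) for q in((55,390),(226,386),(222,545))];print('tower',T,ang(T[1]-T[0])-90,ang(T[2]-T[1]),(T[0]+T[1])/2)
h=f(111,532,.13);print('head',h)
th=np.radians(-26);e=np.array([np.cos(th),np.sin(th)]);n=np.array([-e[1],e[0]])
ref=np.array([.4235,-.3205])
for k,v in dict(front=a,far=b,plate=(A+B)/2,tower=(T[0]+T[1])/2,head=h,headtop=np.array([.5304,-.3768]),fronttop=np.array([.4275,-.3246]),w1front=np.array([.4223,-.3188]),w1far=np.array([.5175,-.3673]),w1head=np.array([.5273,-.3749])).items(): print(k,np.round([(v-ref)@e,(v-ref)@n],4))
# tube tip in hand
E
python3 m2.py
```

```text
front [ 0.42205802 -0.32070177] [ 0.51501564 -0.36777434] -26.85708132479776
plate [ 0.40239082 -0.3498633 ] [ 0.43273377 -0.28767917] [ 0.5768885 -0.3612132] 0.06919219406366223 -26.0102100942129 -27.026349333710012
tower [array([ 0.49971593, -0.38759739]), array([ 0.52031034, -0.34275086]), array([ 0.56396179, -0.36681161])] -24.6655315843867 -28.863616316885217 [ 0.51001314 -0.36517413]
head [ 0.53080246 -0.37572001]
front [-0.0012 -0.0008]
far [ 0.103  -0.0024]
plate [-0.0061 -0.001 ]
tower [ 0.0973 -0.0022]
head [ 0.1206 -0.0026]
headtop [ 0.1208 -0.0037]
fronttop [ 0.0054 -0.0019]
w1front [-0.0018  0.001 ]
w1far [ 0.105  -0.0009]
w1head [ 0.1171 -0.0034]
```

```bash
python3 -c "
from h import *
to(.4329,-.3260,.10)"
```

```text
t 7.95 tcp [ 0.5289 -0.3179  0.2221] yaw 154.0 q [ -42.2   15.7   84.8    0.    79.6 -106.2] F [ 0.22  0.44 -0.33] w 0.195
tool d [ 0.0824 -0.0494  0.1223]
```

```bash
python3 -m crank '[{"grip":1,"dx":0.041,"dy":-0.0247,"dz":0,"turn":0},{"grip":1,"dx":0.041,"dy":-0.0247,"dz":0,"turn":0},{"grip":1,"dx":0,"dy":0,"dz":0.04,"turn":0.9},{"grip":1,"dx":0,"dy":0,"dz":0.05,"turn":0},{"grip":1,"dx":0,"dy":0,"dz":0.03,"turn":0},{"grip":1,"dx":0,"dy":0,"dz":0.0,"turn":0},{"grip":1,"dx":0,"dy":0,"dz":0.0,"turn":0}]'
python3 - <<'E'
from h import *
to(.4329,-.3260,.05)
a=pic('wrist','w6.png');t=pic('top','t6.png');s=pic('scene','s6.png')
c=np.zeros((560,800,3),np.uint8)
c[:400,:440]=a[:,100:540];c[:360,440:]=cv2.resize(t[150:240,360:450],(360,360),interpolation=cv2.INTER_CUBIC)
cv2.imwrite('pics/m6.png',c[:,:,::-1])
E
```

```text
time_s: 8.82
tcp_pos: [0.4348, -0.3278, 0.105]
tool_rot: [[-0.892, 0.452, 0.002], [0.452, 0.892, -0.002], [-0.002, -0.001, -1.0]]
ft_force: [0.2, -0.3, -1.1]
width: 0.2
t 8.825 tcp [ 0.4348 -0.3278  0.105 ] yaw 153.14 q [ -49.7   12.2  103.1    0.    64.6 -112.9] F [ 0.16 -0.35 -1.14] w 0.2
tool d [0.0027 0.0008 0.055 ]
```

View pics/m6.png

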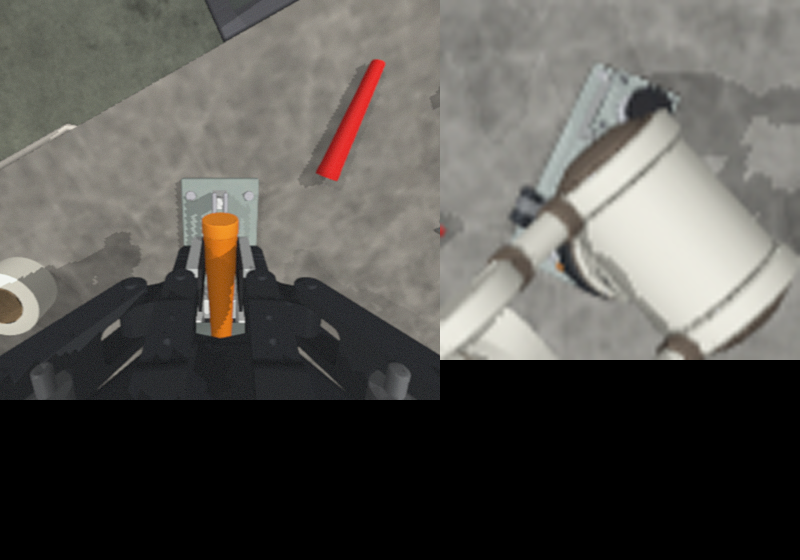

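Tube, cradle post and rods line up in the wrist view (all at about column 320, full frame). I'll check the numbers, then lower.

```bash
python3 - <<'E'
import cv2
im=cv2.imread('pics/w6.png')
cv2.imwrite('pics/w6c.png',cv2.resize(im[170:345,270:375],None,fx=3.4,fy=3.4,interpolation=cv2.INTER_CUBIC))
E
python3 -m crank '[{"grip":1,"dx":0.003,"dy":0.0005,"dz":0.03,"turn":0},{"grip":1,"dx":0,"dy":0,"dz":0.022,"turn":0},{"grip":1,"dx":0,"dy":0,"dz":0,"turn":0},{"grip":1,"dx":0,"dy":0,"dz":0,"turn":0}]'
python3 - <<'E'
from h import *
to(.4329,-.3260,.04)
a=pic('wrist','w7.png')
cv2.imwrite('pics/w7c.png',cv2.resize(a[170:345,250:390,::-1],None,fx=3.4,fy=3.4,interpolation=cv2.INTER_CUBIC))
E
```

```text
time_s: 9.48
tcp_pos: [0.4323, -0.3268, 0.0528]
tool_rot: [[-0.892, 0.453, 0.002], [0.453, 0.892, -0.002], [-0.002, -0.001, -1.0]]
ft_force: [0.6, -0.1, 0.3]
width: 0.196
t 9.475 tcp [ 0.4323 -0.3268  0.0528] yaw 153.09 q [ -49.9   16.4  104.9    0.    58.6 -113. ] F [ 0.59 -0.15  0.27] w 0.196
tool d [-0.0002  0.001   0.0128]
```

View pics/w6c.png

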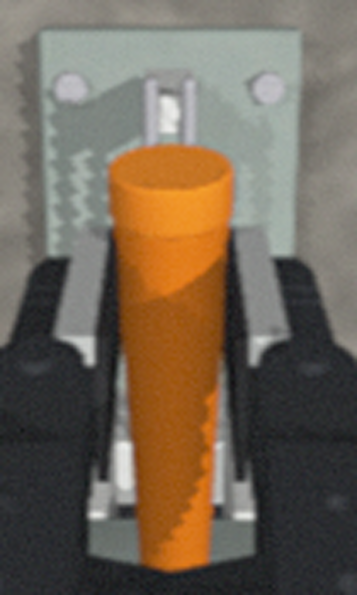

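View pics/w7c.png

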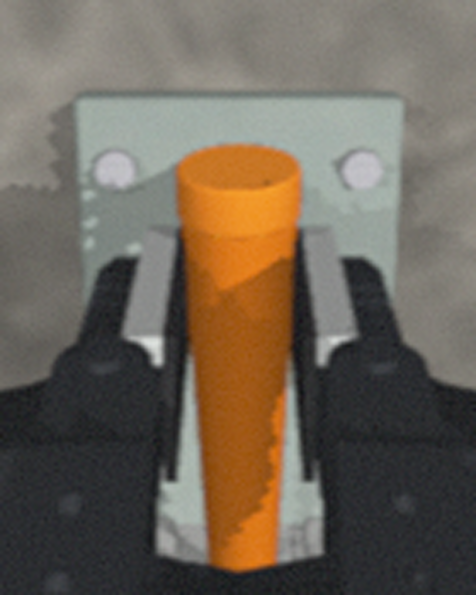

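Plate edges, screws and tube are centred to within about 0.5 mm. Lowering onto the rods.

```bash
python3 -m crank '[{"grip":1,"dx":0,"dy":0,"dz":0.008,"turn":0},{"grip":1,"dx":0,"dy":0,"dz":0.002,"turn":0},{"grip":1,"dx":0,"dy":0,"dz":0.001,"turn":0},{"grip":1,"dx":0,"dy":0,"dz":0,"turn":0}]'
python3 -m crank '[{"grip":1,"dx":0,"dy":0,"dz":0.001,"turn":0},{"grip":1,"dx":0,"dy":0,"dz":0,"turn":0}]'
```

```text
time_s: 10.02
tcp_pos: [0.4315, -0.326, 0.0405]
tool_rot: [[-0.892, 0.453, -0.0], [0.453, 0.892, -0.0], [-0.0, -0.0, -1.0]]
ft_force: [-0.3, -0.3, 1.0]
width: 0.199
time_s: 10.28
tcp_pos: [0.4316, -0.3263, 0.0401]
tool_rot: [[-0.892, 0.452, -0.0], [0.452, 0.892, -0.001], [-0.0, -0.001, -1.0]]
ft_force: [-3.0, -0.5, 4.9]
width: 0.196
```

```bash
python3 -m crank '[{"grip":1,"dx":0,"dy":0,"dz":-0.0007,"turn":0},{"grip":1,"dx":-0.006,"dy":0,"dz":0,"turn":0},{"grip":1,"dx":-0.006,"dy":0,"dz":0,"turn":0}]'
python3 -m crank '[{"grip":1,"dx":-0.006,"dy":0,"dz":0,"turn":0},{"grip":1,"dx":-0.006,"dy":0,"dz":0,"turn":0},{"grip":1,"dx":-0.006,"dy":0,"dz":0,"turn":0}]'
python3 -c "
from h import *
to(.4329,-.3260)"
```

```text
time_s: 10.65
tcp_pos: [0.4423, -0.3318, 0.0401]
tool_rot: [[-0.892, 0.453, -0.001], [0.453, 0.892, -0.0], [0.0, -0.001, -1.0]]
ft_force: [-5.1, -0.7, 4.7]
width: 0.199
time_s: 11.02
tcp_pos: [0.4584, -0.34, 0.0402]
tool_rot: [[-0.892, 0.452, -0.001], [0.452, 0.892, -0.0], [0.0, -0.001, -1.0]]
ft_force: [-5.3, -1.3, 5.2]
width: 0.196
t 11.025 tcp [ 0.4584 -0.34    0.0402] yaw 153.1 q [ -48.7   21.3  100.1   -0.    58.5 -111.7] F [-5.34 -1.28  5.24] w 0.196
tool d [0.0291 0.0009 0.    ]
```

```bash
python3 -m crank '[{"grip":1,"dx":0,"dy":-0.0005,"dz":-0.0006,"turn":0},{"grip":1,"dx":-0.004,"dy":0,"dz":0,"turn":0},{"grip":1,"dx":-0.003,"dy":0,"dz":0,"turn":0}]'
python3 -c "
from h import *
to(.4329,-.3260)"
```

```text
time_s: 11.4
tcp_pos: [0.4646, -0.343, 0.0404]
tool_rot: [[-0.892, 0.453, 0.0], [0.453, 0.892, 0.0], [-0.0, 0.0, -1.0]]
ft_force: [-1.4, 0.5, 0.8]
width: 0.193
t 11.4 tcp [ 0.4646 -0.343   0.0404] yaw 153.08 q [ -48.4   22.2   99.     0.    58.8 -111.5] F [-1.38  0.54  0.77] w 0.193
tool d [ 0.0359  0.0008 -0.    ]
```

```bash
for i in 1; do python3 -m crank '[{"grip":1,"dx":-0.002,"dy":0,"dz":0,"turn":0},{"grip":1,"dx":-0.001,"dy":0,"dz":0,"turn":0},{"grip":1,"dx":0,"dy":0,"dz":0,"turn":0}]'; done; python3 -m crank '[{"grip":1,"dx":-0.001,"dy":0,"dz":0,"turn":0},{"grip":1,"dx":0,"dy":0,"dz":0,"turn":0}]'
```

```text
time_s: 11.78
tcp_pos: [0.467, -0.3444, 0.0405]
tool_rot: [[-0.892, 0.453, 0.0], [0.453, 0.892, 0.0], [-0.0, 0.0, -1.0]]
ft_force: [0.5, 0.1, 0.3]
width: 0.195
time_s: 12.02
tcp_pos: [0.4679, -0.3449, 0.0406]
tool_rot: [[-0.892, 0.453, 0.0], [0.453, 0.892, -0.0], [-0.0, 0.0, -1.0]]
ft_force: [0.1, 0.1, -0.9]
width: 0.199
```

```bash
python3 -m crank '[{"grip":1,"dx":-0.001,"dy":0,"dz":0,"turn":0},{"grip":1,"dx":0,"dy":0,"dz":0,"turn":0}]'
```

```text
time_s: 12.28
tcp_pos: [0.4688, -0.3454, 0.0406]
tool_rot: [[-0.892, 0.453, 0.0], [0.453, 0.892, -0.0], [-0.0, -0.0, -1.0]]
ft_force: [0.6, -0.5, 0.4]
width: 0.2
```

```bash
python3 -m crank '[{"grip":1,"dx":-0.001,"dy":0,"dz":0,"turn":0},{"grip":1,"dx":0,"dy":0,"dz":0,"turn":0}]'
```

```text
time_s: 12.52
tcp_pos: [0.4694, -0.3457, 0.0405]
tool_rot: [[-0.892, 0.453, -0.0], [0.453, 0.892, 0.0], [0.001, 0.0, -1.0]]
ft_force: [-0.9, 0.1, 0.2]
width: 0.198
```

```bash
python3 -m crank '[{"grip":1,"dx":-0.001,"dy":0,"dz":0,"turn":0},{"grip":1,"dx":0,"dy":0,"dz":0,"turn":0}]'
```

```text
time_s: 12.78
tcp_pos: [0.4696, -0.3457, 0.0402]
tool_rot: [[-0.892, 0.453, -0.002], [0.453, 0.892, 0.002], [0.003, 0.0, -1.0]]
ft_force: [-4.9, 2.9, 1.5]
width: 0.199
```

The force along the cradle rose to about 5.7 N right where the tip should meet the stop. Releasing and checking.

```bash
python3 -m crank '[{"grip":1,"dx":0,"dy":0,"dz":0.0003,"turn":0},{"grip":0.3,"dx":0,"dy":0,"dz":0,"turn":0},{"grip":0.0,"dx":0,"dy":0,"dz":0,"turn":0},{"grip":0.0,"dx":0,"dy":0,"dz":0,"turn":0}]'
python3 -m crank '[{"grip":-0.2,"dx":0,"dy":0,"dz":-0.03,"turn":0},{"grip":-0.2,"dx":0.0,"dy":0,"dz":-0.05,"turn":0},{"grip":-0.2,"dx":0.0,"dy":0,"dz":-0.06,"turn":0},{"grip":-0.2,"dx":0.0,"dy":0,"dz":-0.05,"turn":0},{"grip":0,"dx":0,"dy":0,"dz":0,"turn":0}]'
python3 - <<'E'
from h import *
import json
s=bot.observe();im=pic('wrist','w8.png');json.dump({k:np.array(s[k]).tolist() for k in('tcp_pos','tool_rot')},open('w8.json','w'))
to(.5319,-.3762,.16)
E
```

```text
time_s: 13.28
tcp_pos: [0.4708, -0.3466, 0.0405]
tool_rot: [[-0.892, 0.453, 0.001], [0.453, 0.892, -0.001], [-0.001, -0.0, -1.0]]
ft_force: [-0.3, -0.6, -1.0]
width: 0.498
time_s: 13.9
tcp_pos: [0.4727, -0.3486, 0.2363]
tool_rot: [[-0.892, 0.453, 0.008], [0.452, 0.892, -0.008], [-0.011, -0.004, -1.0]]
ft_force: [0.2, -1.2, -1.2]
width: 0.502
t 13.95 tcp [ 0.4715 -0.3474  0.2329] yaw 153.09 q [ -48.2   10.3   89.9    0.    79.5 -111.3] F [ 0.23  0.51 -0.25] w 0.505
tool d [-0.0665  0.0017  0.0732]
```

View pics/w8.png

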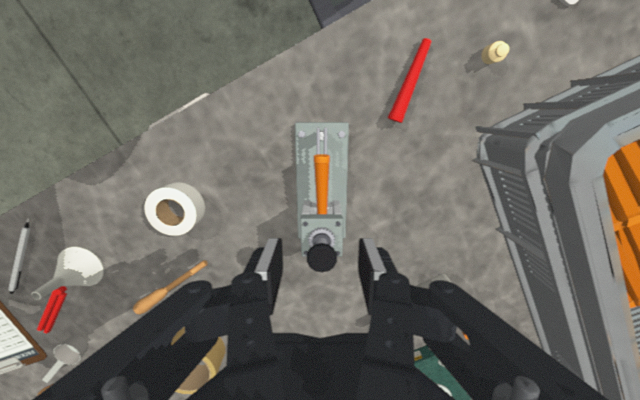

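The tube lies centred on the rods (column 321, cap at row about 157, narrow end into the mouth). I'll check the depth against the seated position and locate the plunger head (321,256).

Run:
```python
from h import *
import json
p=json.load(open('w8.json'));im=cv2.imread('pics/w8.png');hsv=cv2.cvtColor(im,cv2.COLOR_BGR2HSV)
m=cv2.inRange(hsv,(5,120,60),(22,255,255))[140:230,300:345];ys,xs=np.nonzero(m);print('cap row',ys.min()+140,'col',xs[ys<8+ys.min()].mean()+300,xs.mean()+300)
F=np.array([.4222,-.3206]);e=np.array([.8918,-.4524]);n=-np.array([e[1],-e[0]])
q=onz('wrist',(xs[ys<8+ys.min()].mean()+300,ys.min()+139.5),.054,p)[:2];print('cap end x,y',((q-F)@e-.128),(q-F)@n)
b=cv2.inRange(hsv,(0,0,0),(180,255,60))[235:275,300:343];cn,_=cv2.findContours(b,cv2.RETR_EXTERNAL,cv2.CHAIN_APPROX_NONE);c=max(cn,key=cv2.contourArea);ct,r=cv2.minEnclosingCircle(c);ct=np.array(ct)+[300,235];print(ct,r)
h=onz('wrist',ct,.128,p)[:2];print('head',h,(h-F)@e-.128,(h-F)@n)
f=onz('wrist',(321.5,131),.037,p)[:2];print('front',f)
to(h[0],h[1])
cv2.imwrite('pics/w8c.png',cv2.resize(im[115:280,280:365],None,fx=3.6,fy=3.6,interpolation=cv2.INTER_CUBIC))
```

```text
cap row 154 col 321.1818181818182 321.4783821478382
cap end x,y -0.10012709269889668 -0.001245326832590498
[321.36206818 256.5       ] 15.050649642944336
head [ 0.5302178  -0.37646057] -0.006398400825071662 -0.0009492065050622438
front [ 0.42480509 -0.32292475]
t 13.95 tcp [ 0.4715 -0.3474  0.2329] yaw 153.09 q [ -48.2   10.3   89.9    0.    79.5 -111.3] F [ 0.23  0.51 -0.25] w 0.505
tool d [-0.0655  0.0006  0.0003]
```

View pics/w8c.png

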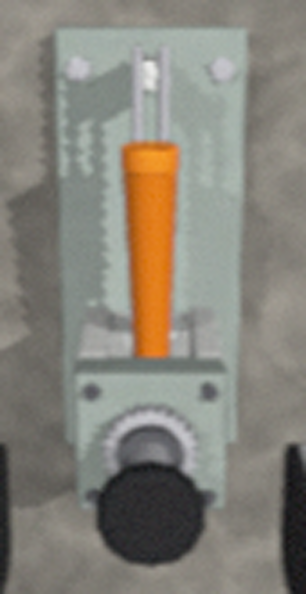

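The force record says seated, and the image puts the cap end at x = -98.7 ± 1.5 mm. I'll do a gentle closed-finger nudge on the cap to be sure.

```bash
python3 -m crank '[{"grip":1,"dx":0.025,"dy":0,"dz":0,"turn":0},{"grip":1,"dx":0.025,"dy":0,"dz":0.03,"turn":0},{"grip":1,"dx":0,"dy":0,"dz":0.05,"turn":0},{"grip":1,"dx":0,"dy":0,"dz":0.04,"turn":0},{"grip":1,"dx":0,"dy":0,"dz":0,"turn":0}]'
python3 - <<'E'
from h import *
pic('wrist','w9.png')
to(.4284,-.3242,.043)
E
```

```text
time_s: 14.58
tcp_pos: [0.4231, -0.3203, 0.1053]
tool_rot: [[-0.892, 0.453, -0.007], [0.453, 0.892, 0.008], [0.01, 0.004, -1.0]]
ft_force: [-0.2, 0.6, -0.2]
width: 0.001
t 14.625 tcp [ 0.4247 -0.3222  0.1083] yaw 153.08 q [ -50.2   10.6  104.5    0.    65.2 -113.3] F [-0.03 -1.05  0.83] w 0.001
tool d [-0.0045 -0.0003  0.0653]
```

View pics/w9.png

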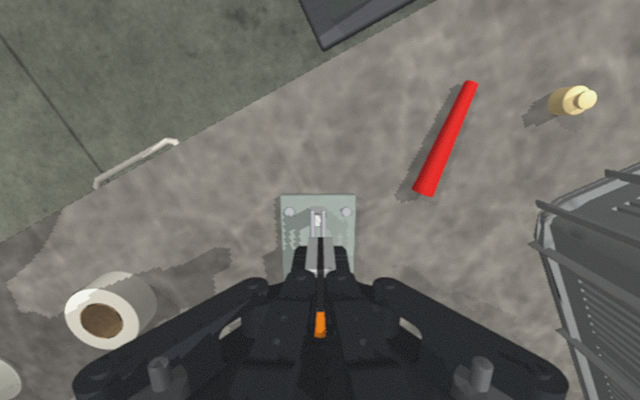

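The shut fingers are behind the cap, in line with the cradle (post at column 318, tube at 320). Lower, then creep forward.

```bash
python3 -m crank '[{"grip":1,"dx":0,"dy":0,"dz":0.04,"turn":0},{"grip":1,"dx":0,"dy":0,"dz":0.024,"turn":0},{"grip":1,"dx":-0.005,"dy":0,"dz":0,"turn":0},{"grip":1,"dx":-0.004,"dy":0,"dz":0,"turn":0},{"grip":1,"dx":0,"dy":0,"dz":0,"turn":0}]'
python3 -m crank '[{"grip":1,"dx":-0.002,"dy":0,"dz":0,"turn":0},{"grip":1,"dx":0,"dy":0,"dz":0,"turn":0}]'
```

```text
time_s: 15.25
tcp_pos: [0.4354, -0.3292, 0.0484]
tool_rot: [[-0.892, 0.452, 0.003], [0.452, 0.892, -0.003], [-0.004, -0.001, -1.0]]
ft_force: [0.4, 0.6, -0.0]
width: -0.004
time_s: 15.5
tcp_pos: [0.436, -0.3289, 0.0468]
tool_rot: [[-0.892, 0.453, 0.001], [0.453, 0.892, -0.001], [-0.001, -0.0, -1.0]]
ft_force: [0.1, 0.1, -0.7]
width: 0.0
```

```bash
python3 -m crank '[{"grip":1,"dx":-0.0015,"dy":0,"dz":0,"turn":0},{"grip":1,"dx":0,"dy":0,"dz":0,"turn":0}]'
```

```text
time_s: 15.75
tcp_pos: [0.4371, -0.3293, 0.0463]
tool_rot: [[-0.892, 0.453, -0.0], [0.453, 0.892, 0.0], [0.0, 0.0, -1.0]]
ft_force: [-0.8, -0.8, -0.1]
width: 0.002
```

```bash
python3 -m crank '[{"grip":1,"dx":-0.0015,"dy":0,"dz":0,"turn":0},{"grip":1,"dx":0,"dy":0,"dz":0,"turn":0}]'
```

```text
time_s: 16.0
tcp_pos: [0.4385, -0.3301, 0.0463]
tool_rot: [[-0.892, 0.453, 0.0], [0.453, 0.892, -0.0], [-0.0, -0.0, -1.0]]
ft_force: [0.3, -1.5, -0.4]
width: 0.0
```

```bash
python3 -m crank '[{"grip":1,"dx":-0.001,"dy":0,"dz":0.003,"turn":0},{"grip":1,"dx":0,"dy":0,"dz":0,"turn":0}]'
```

```text
time_s: 16.25
tcp_pos: [0.4391, -0.3302, 0.0429]
tool_rot: [[-0.892, 0.453, -0.0], [0.453, 0.892, 0.001], [0.001, 0.0, -1.0]]
ft_force: [0.7, 0.3, 0.2]
width: 0.002
```

```bash
python3 -m crank '[{"grip":1,"dx":-0.001,"dy":0,"dz":0,"turn":0},{"grip":1,"dx":0,"dy":0,"dz":0,"turn":0}]'
```

```text
time_s: 16.5
tcp_pos: [0.4397, -0.3305, 0.043]
tool_rot: [[-0.892, 0.453, -0.001], [0.453, 0.892, 0.001], [0.001, 0.0, -1.0]]
ft_force: [-2.1, 1.4, 1.5]
width: -0.003
```

```bash
python3 -m crank '[{"grip":1,"dx":-0.001,"dy":0,"dz":0,"turn":0},{"grip":1,"dx":0,"dy":0,"dz":0,"turn":0}]'
```

```text
time_s: 16.75
tcp_pos: [0.4398, -0.3305, 0.0429]
tool_rot: [[-0.892, 0.452, -0.003], [0.452, 0.892, 0.002], [0.004, 0.001, -1.0]]
ft_force: [-5.8, 2.4, 2.3]
width: -0.002
```

The nudge force rises with no motion: the tube is firmly against the stop. Back off, lift, and go above the plunger.

```bash
python3 -m crank '[{"grip":1,"dx":0.006,"dy":0,"dz":0,"turn":0},{"grip":1,"dx":0.006,"dy":0,"dz":-0.03,"turn":0},{"grip":1,"dx":0,"dy":0,"dz":-0.05,"turn":0},{"grip":1,"dx":0,"dy":0,"dz":-0.04,"turn":0},{"grip":1,"dx":-0.03,"dy":0,"dz":0,"turn":0},{"grip":1,"dx":-0.05,"dy":0,"dz":0,"turn":0},{"grip":1,"dx":-0.03,"dy":0,"dz":0,"turn":0},{"grip":1,"dx":0,"dy":0,"dz":0,"turn":0},{"grip":1,"dx":0,"dy":0,"dz":0,"turn":0}]'
python3 - <<'E'
from h import *
pic('wrist','w10.png')
to(.5312,-.3763,.135)
E
```

```text
time_s: 17.88
tcp_pos: [0.528, -0.3754, 0.1631]
tool_rot: [[-0.892, 0.453, -0.0], [0.453, 0.892, 0.0], [0.0, 0.0, -1.0]]
ft_force: [0.6, 0.3, -0.0]
width: 0.001
t 17.925 tcp [ 0.5279 -0.3754  0.1633] yaw 153.08 q [ -46.1   22.8   82.8    0.    74.5 -109.2] F [ 0.21  0.22 -0.67] w -0.001
tool d [-0.0034  0.0007  0.0283]
```

View pics/w10.png

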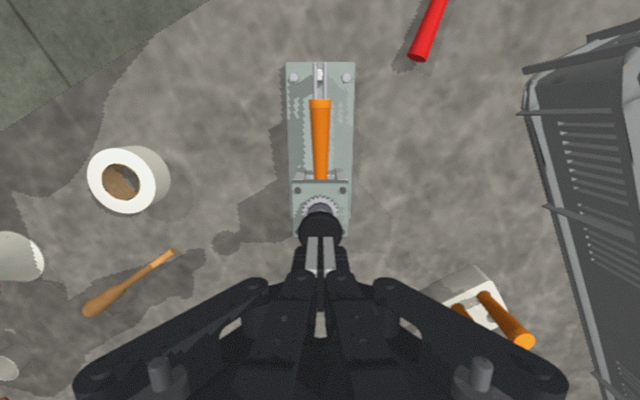

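The fingers are centred over the head (column 320). Descend to just above, then press in small steps, watching the force.

```bash
python3 -m crank '[{"grip":1,"dx":-0.003,"dy":0.0005,"dz":0.02,"turn":0},{"grip":1,"dx":0,"dy":0,"dz":0.008,"turn":0},{"grip":1,"dx":0,"dy":0,"dz":0,"turn":0}]'
python3 -m crank '[{"grip":1,"dx":0,"dy":0,"dz":0.003,"turn":0},{"grip":1,"dx":0,"dy":0,"dz":0.003,"turn":0},{"grip":1,"dx":0,"dy":0,"dz":0,"turn":0}]'
```

```text
time_s: 18.3
tcp_pos: [0.5304, -0.3757, 0.1334]
tool_rot: [[-0.892, 0.453, -0.002], [0.453, 0.892, 0.002], [0.003, 0.001, -1.0]]
ft_force: [1.4, -0.0, 0.6]
width: 0.003
time_s: 18.68
tcp_pos: [0.5315, -0.3769, 0.1296]
tool_rot: [[-0.892, 0.453, 0.001], [0.453, 0.892, -0.001], [-0.001, -0.0, -1.0]]
ft_force: [0.0, -0.6, 1.7]
width: 0.002
```

```bash
python3 -m crank '[{"grip":1,"dx":0,"dy":0,"dz":0.002,"turn":0},{"grip":1,"dx":0,"dy":0,"dz":0,"turn":0}]'
```

```text
time_s: 18.92
tcp_pos: [0.5315, -0.3768, 0.1275]
tool_rot: [[-0.892, 0.453, 0.001], [0.453, 0.892, -0.001], [-0.001, -0.0, -1.0]]
ft_force: [-0.4, -0.9, 1.2]
width: -0.002
```

```bash
python3 -m crank '[{"grip":1,"dx":0,"dy":0,"dz":0.0015,"turn":0},{"grip":1,"dx":0,"dy":0,"dz":0,"turn":0}]'
```

```text
time_s: 19.18
tcp_pos: [0.5315, -0.3769, 0.126]
tool_rot: [[-0.892, 0.453, 0.001], [0.453, 0.892, -0.001], [-0.001, -0.0, -1.0]]
ft_force: [0.4, -0.3, 1.5]
width: -0.004
```

```bash
python3 -m crank '[{"grip":1,"dx":0,"dy":0,"dz":0.0015,"turn":0},{"grip":1,"dx":0,"dy":0,"dz":0,"turn":0}]'
```

```text
time_s: 19.42
tcp_pos: [0.5315, -0.3768, 0.1244]
tool_rot: [[-0.892, 0.453, 0.001], [0.453, 0.892, -0.001], [-0.001, -0.0, -1.0]]
ft_force: [0.3, -1.9, 1.7]
width: 0.001
```

```bash
python3 -m crank '[{"grip":1,"dx":0,"dy":0,"dz":0.0015,"turn":0},{"grip":1,"dx":0,"dy":0,"dz":0,"turn":0}]'
```

```text
time_s: 19.68
tcp_pos: [0.5315, -0.3768, 0.1229]
tool_rot: [[-0.892, 0.453, 0.0], [0.453, 0.892, -0.0], [-0.001, -0.0, -1.0]]
ft_force: [2.3, -1.6, 3.1]
width: -0.003
```

```bash
python3 -m crank '[{"grip":1,"dx":0,"dy":0,"dz":0.0015,"turn":0},{"grip":1,"dx":0,"dy":0,"dz":0,"turn":0}]'
```

```text
time_s: 19.92
tcp_pos: [0.5315, -0.3768, 0.1215]
tool_rot: [[-0.892, 0.453, 0.001], [0.453, 0.892, -0.0], [-0.001, -0.0, -1.0]]
ft_force: [1.7, -1.2, 2.9]
width: -0.003
```

```bash
python3 -m crank '[{"grip":1,"dx":0,"dy":0,"dz":0.0015,"turn":0},{"grip":1,"dx":0,"dy":0,"dz":0,"turn":0}]'
```

```text
time_s: 20.18
tcp_pos: [0.5315, -0.3769, 0.121]
tool_rot: [[-0.892, 0.453, 0.0], [0.453, 0.892, -0.001], [-0.001, -0.0, -1.0]]
ft_force: [-0.4, 1.3, 8.3]
width: 0.004
```

```bash
python3 -m crank '[{"grip":1,"dx":0,"dy":0,"dz":0.0015,"turn":0},{"grip":1,"dx":0,"dy":0,"dz":0,"turn":0}]'
```

```text
time_s: 20.42
tcp_pos: [0.5316, -0.3769, 0.1205]
tool_rot: [[-0.892, 0.452, 0.0], [0.452, 0.892, -0.001], [-0.001, -0.001, -1.0]]
ft_force: [-2.9, 1.8, 12.7]
width: 0.003
```

The stop is at about 9 mm: force jumped from 3 to 12.7 N. Add a little, towards 17 N.

```bash
python3 -m crank '[{"grip":1,"dx":0,"dy":0,"dz":0.001,"turn":0},{"grip":1,"dx":0,"dy":0,"dz":0,"turn":0}]'
```

```text
time_s: 20.68
tcp_pos: [0.5316, -0.3769, 0.1202]
tool_rot: [[-0.892, 0.452, 0.0], [0.452, 0.892, -0.001], [-0.001, -0.001, -1.0]]
ft_force: [-3.3, 2.1, 15.7]
width: 0.005
```

```bash
python3 -m crank '[{"grip":1,"dx":0,"dy":0,"dz":0.0003,"turn":0},{"grip":1,"dx":0,"dy":0,"dz":0,"turn":0},{"grip":1,"dx":0,"dy":0,"dz":0,"turn":0}]'
```

```text
time_s: 21.05
tcp_pos: [0.5316, -0.3769, 0.1201]
tool_rot: [[-0.892, 0.452, 0.0], [0.452, 0.892, -0.001], [-0.001, -0.001, -1.0]]
ft_force: [-4.4, 3.5, 17.2]
width: 0.001
```

```bash
python3 -m crank '[{"grip":1,"dx":0,"dy":0,"dz":0,"turn":0},{"grip":1,"dx":0,"dy":0,"dz":0,"turn":0},{"grip":1,"dx":0,"dy":0,"dz":0,"turn":0},{"grip":1,"dx":0,"dy":0,"dz":0,"turn":0}]';python3 -m crank '[{"grip":1,"dx":0,"dy":0,"dz":0,"turn":0},{"grip":1,"dx":0,"dy":0,"dz":0,"turn":0}]'
```

```text
time_s: 21.55
tcp_pos: [0.5316, -0.3769, 0.1201]
tool_rot: [[-0.892, 0.452, 0.0], [0.452, 0.892, -0.001], [-0.001, -0.001, -1.0]]
ft_force: [-4.8, 3.7, 17.2]
width: 0.001
time_s: 21.8
tcp_pos: [0.5316, -0.3769, 0.1201]
tool_rot: [[-0.892, 0.452, 0.0], [0.452, 0.892, -0.001], [-0.001, -0.001, -1.0]]
ft_force: [-4.8, 3.1, 17.6]
width: 0.001
```

Held at 17.2–17.6 N for about a second. Ease off straight up.

```bash
python3 -m crank '[{"grip":1,"dx":0,"dy":0,"dz":-0.003,"turn":0},{"grip":1,"dx":0,"dy":0,"dz":-0.004,"turn":0},{"grip":1,"dx":0,"dy":0,"dz":-0.005,"turn":0},{"grip":1,"dx":0,"dy":0,"dz":-0.008,"turn":0},{"grip":1,"dx":0,"dy":0,"dz":-0.04,"turn":0},{"grip":1,"dx":0,"dy":0,"dz":-0.06,"turn":0},{"grip":1,"dx":0.03,"dy":0.0,"dz":0,"turn":0},{"grip":1,"dx":0.03,"dy":0,"dz":0,"turn":0},{"grip":1,"dx":0,"dy":0,"dz":0,"turn":0},{"grip":1,"dx":0,"dy":0,"dz":0,"turn":0}]'
python3 - <<'E'
from h import *
s=bot.observe();im=pic('wrist','w11.png');to(.4716,-.3474,.2329)
hsv=cv2.cvtColor(np.ascontiguousarray(im),cv2.COLOR_RGB2HSV)
m=cv2.inRange(hsv,(5,120,60),(22,255,255))[110:250,290:350];ys,xs=np.nonzero(m)
F=np.array([.4222,-.3206]);e=np.array([.8918,-.4524]);n=-np.array([e[1],-e[0]])
q=onz('wrist',(xs[ys<8+ys.min()].mean()+290,ys.min()+109.5),.054,s)[:2];print('cap end',((q-F)@e-.128),(q-F)@n)
pic('scene','s11.png');pic('top','t11.png')
E
```

```text
time_s: 23.05
tcp_pos: [0.478, -0.3495, 0.2369]
tool_rot: [[-0.892, 0.453, -0.0], [0.453, 0.892, 0.0], [0.0, 0.0, -1.0]]
ft_force: [-0.6, -0.8, 0.6]
width: -0.001
t 23.1 tcp [ 0.4782 -0.3497  0.2369] yaw 153.09 q [ -47.9   11.4   88.2    0.    80.4 -110.9] F [-0.57  0.56  0.35] w -0.002
tool d [ 0.007 -0.001  0.004]
cap end -0.09923098036935343 -0.001144825327873177
```

View pics/w11.png

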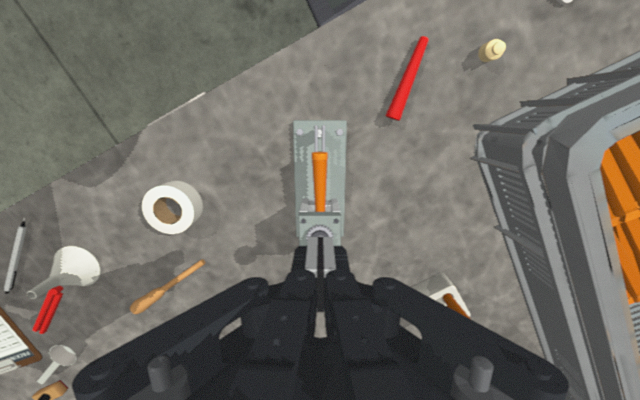

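The tube is still in the cradle (cap at row 153, cap end -99 mm). The head is hidden by the shut fingers, so I'll move back, open, and compare it with its earlier position.

```bash
python3 -m crank '[{"grip":0,"dx":0.007,"dy":-0.001,"dz":0,"turn":0},{"grip":0,"dx":0,"dy":0,"dz":0.004,"turn":0},{"grip":0,"dx":0,"dy":0,"dz":0,"turn":0},{"grip":0,"dx":0,"dy":0,"dz":0,"turn":0}]'
python3 - <<'E'
from h import *
import json
s=bot.observe();im=pic('wrist','w12.png');to(.4715,-.3474,.2329)
hsv=cv2.cvtColor(np.ascontiguousarray(im),cv2.COLOR_RGB2HSV)
b=cv2.inRange(hsv,(0,0,0),(180,255,60))[235:275,300:343];cn,_=cv2.findContours(b,cv2.RETR_EXTERNAL,cv2.CHAIN_APPROX_NONE);c=max(cn,key=cv2.contourArea);ct,r=cv2.minEnclosingCircle(c);ct=np.array(ct)+[300,235];print(ct,r)
F=np.array([.4222,-.3206]);e=np.array([.8918,-.4524]);n=-np.array([e[1],-e[0]])
h=onz('wrist',ct,.128,s)[:2];print('head if up',h,(h-F)@e-.128,(h-F)@n)
h=onz('wrist',ct,.119,s)[:2];print('head if down',h,(h-F)@e-.128,(h-F)@n)
im=im[:,:,::-1]
cv2.imwrite('pics/w12c.png',cv2.resize(im[115:280,280:365],None,fx=3.6,fy=3.6,interpolation=cv2.INTER_CUBIC))
E
```

```text
time_s: 23.7
tcp_pos: [0.4712, -0.3472, 0.2329]
tool_rot: [[-0.892, 0.453, -0.0], [0.453, 0.892, 0.0], [0.0, 0.0, -1.0]]
ft_force: [-0.5, -0.4, -0.4]
width: 0.503
t 23.75 tcp [ 0.4712 -0.3472  0.233 ] yaw 153.09 q [ -48.2   10.5   89.7    0.    79.8 -111.3] F [0.6  0.18 0.23] w 0.502
tool d [-0.0003 -0.0001  0.0001]
[320.36206818 261.5       ] 15.050649642944336
head if up [ 0.53037096 -0.37655462] -0.00621926917229533 -0.0009637844379562886
head if down [ 0.53494312 -0.37884827] -0.0011041637609600918 -0.0009408202074169201
```

View pics/w12c.png

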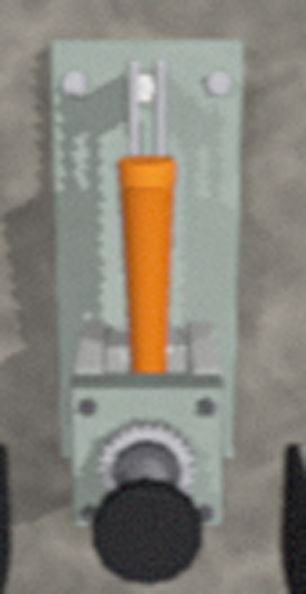

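The plunger head is back up, at the same place as before the press (x = -6.2 mm against -6.4 mm, same radius). The tube lies on the rods with its tip in the mouth. Handing in.

```bash
python3 -c "
from station import bot
print(bot.job_done())"
```

```text
the job is handed in; nothing more can be done
None
```

The tube is seated in the punch, the plunger was pressed to its stop and has sprung back up, and the job was handed in at about 24 s of the 61 s allowed.

- **Seating:** I laid the orange tube on the rods and slid it in until the force along the cradle rose to about 5.7 N. After letting go, a gentle closed-finger nudge on the cap (about 6 N) met firm resistance with no movement, so the tip is against the end stop.
- **Press:** The plunger bottomed about 9 mm down. I held it there at 17.2–17.6 N vertically for about a second. Sideways force of about 6 N came with it, for roughly 18 N in total, the highest push read on the punch (limit 22 N).
- **Last checks:** In the wrist camera the plunger head is back where it was before the press. The tube's cap end read x = -99.2 mm against the nominal -98 mm, within camera error of a millimetre or two. It had read -100.1 mm before the nudge.
- **Disagreements:** One camera estimate of the cradle's front was off by about 3 mm, and the early spring force read about 1 N below the stated spring. I didn't act on either.
- **Bystanders:** I touched none of them and saw no change in the label roll or check weight. I did not measure any of them afterwards, and I did not look at the gauge again.

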